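Slide the beech ring round the bent wire to its plunger

TASK

On the bent-wire track of the sensory shelf, take the beech ring by its upright grip, slide it gently along the wire round both bends, and push it up against the plunger at the other end until the plunger is fully home in its post; then let go, leaving the ring standing there against the plunger. The wire was bent by hand, so feel your way and never force the ring against it, and leave the other things on the shelf where they are.

Things in the scene. Friction and masses are not known exactly. Their poses are not given: they have to be found in the camera images.
- track: Bent-wire track: plywood board 340 x 240 x 14 mm fixed on the shelf; steel wire 8 mm thick, centreline 78 mm above the board's underside, between two dark posts (20 x 22 mm, tops 90 mm up). Origin: centre of the board's underside; x along its long side from start post to plunger post, y left of that, z up. Keep ring-to-track force under 20 N, 30 N once the plunger is home; sliding takes 1-4 N.
- leg1_start (a point): Where the wire leaves the start post's face: leg 1's start, on the wire's centreline, at (-135, -32, 78) mm in the board's frame; same axes as the board. Seen from above the wire has three straight legs: leg 1 runs 90 mm exactly along +x; first bend, left; leg 2, 70 mm; second bend, right; leg 3, 115 mm, roughly along +x again, ending at the plunger post's face.
- first_bend (a point): Middle of the first bend, on the centreline, at about (-40, -29.5, 78) mm; board's axes. Each bend turns about 50 degrees: half at each end of a 12 mm straight piece between the legs. Hand-bent: each bend's 2nd half differs by up to 11 degrees either way, so legs 2 and 3 and the plunger post lie up to 60 mm aside (rigid, no reading given): feel or see it.
- runner: Beech ring threaded on the wire, about 90 g, on leg 1 at the start: eight-sided, 40 mm across, 14 mm thick along the wire, hole 16 mm. Grip block on top: 22 mm along the wire, 12 mm across it, from 20 to 57 mm above the hole's centre. A steel weight to 30 mm below keeps it upright. Origin: hole centre, hanging 4 mm below the wire's centreline; x along the wire, z up. It must turn with the wire.
- plunger (a joint): Aluminium plunger at the end of leg 3: round head 28 mm across, 6 mm thick, on a sleeve round the wire. Value in m along leg 3 into its post: 0 fully out (head's front face 20 mm before the post's face), 0.012 fully home on a hard stop. Takes about 4 N, more if moved fast; stays where left.
- switch_board: Bystander: green plastic toggle switch board, 60 x 80 x 22 mm with two toggles to 46 mm, loose in the row; origin centre of underside.
- glass_dome: Bystander: clear glass dome paperweight, 70 mm across, 36 mm high, loose in the row; origin centre of underside.
- spinner_coin: Bystander: aluminium spinner coin with a hub, 56 mm across, 14 mm high, loose in the row; origin centre of underside.
- bumpy_disc: Bystander: pink hard silicone bumpy disc, 72 mm across, 16 mm high, loose in the row; origin centre of underside.
Mind the look-alikes: they are no part of the job. What is meant by the runner is not orange or red, and is the smaller of those in its own colour.

How it is judged:
On the way, in this order (a step that is already met when the one before it is completed fails the run):
1. the ring has passed the first bend and is on leg 2 (x of runner in the frame of track above -0.025 m and value of joint plunger below 0.003 m), for 0.1 s.
2. the ring presses the plunger home (value of joint plunger above 0.0105 m and contact force between runner and plunger above 1 N), for 0.1 s.
At the end, for the whole second after the job is handed in: The plunger is at least 10 mm of its 12 mm in, and the ring, let go and at rest, stands grip up (within 20 degrees) on leg 3 against the plunger or within about 8 mm of it (value of joint plunger above 0.01 m and distance between runner and plunger below 0.017 m and angle between runner's own z axis and vertical below 0.35 rad and linear speed of runner below 0.02 m/s); the robot touches nothing.
It fails at once if the ring is forced against the wire, a post or the plunger with more than 20 N while the plunger is not yet home, or more than 30 N at any time (contact force between runner and track above 30 N or (contact force between runner and track above 20 N and value of joint plunger below 0.01 m)).
It fails at once if a bystander is shifted by more than 15 mm (distance of any of switch_board, glass_dome, spinner_coin, bumpy_disc from where it was at the start of the episode above 0.015 m).
It also fails if it takes over 72 s, if anything falls off the work surface, if the arm or the gripper's body presses on something with over 40 N, if the wrist force passes 120 N, or if a joint passes its speed limit or range.

ROBOT

A 6-joint arm with a two-finger parallel gripper is mounted at the origin on the work surface. World frame = base frame: x ahead of the robot, y to its left, z up, the work surface at z = 0. Lengths are in m, angles in rad, forces in N, time in s.
With the tool pointing down it reaches from about 0.4 to 0.925 m from the base axis. Payload 3.4 kg.
Tool frame: the origin (TCP) lies on the centre line of the jaws, within the pads' length; the fingertips stand 11 mm ahead of it and the grasp point (between the pads) lies 8 mm behind it; y points along the fingers, z is the direction in which the jaws open and shut, and the axes are right-handed (so a half turn about y gives the same grasp; the last joint's range is limited). The gripper opens to 85 mm and grips with 20 to 120 N. Pads are 22 mm wide; open, the fingers measure 114 mm over their backs; the gripper's body (76 mm by 85 mm) begins 54 mm behind the grasp point. The pads swing forward as they close: fully open they stand 13 mm farther back than shut.
Start: joints at [-1.192, 0.307, 1.506, -0, 1.328, -0.073], TCP at [0.251, -0.517, 0.242] pointing down, gripper open.
Joint ranges: [-3.12, 3.12], [-1.05, 2.28], [0.14, 2.33], [-1.42, 4.57], [0.1, 2.73], [-2.68, 2.68]. Speed limits (rad/s): [2.57, 2.57, 3.14, 3.14, 3.14, 3.14].

INTERFACE

Orientations are given as [roll, pitch, yaw] about the fixed x, y, z axes, in that order (R = Rz(yaw) Ry(pitch) Rx(roll)).
In Python, from cell import read_state, cams, env, nets gives the robot as it stands.
- The arm moves only by the tool play_rows, never from a script. Its arguments are lists of equal length, an entry for each row: "offset": the shift along the tool's x, y, z in m, a list of three; "twist": the turn, a rotation vector about the tool's x, y, z in degrees, a list of three; "fingers": the opening, from 0 (shut) to 1 (fully open). A call has 1 to 10 rows; each row shifts and turns the commanded pose from where the row before left it, along the tool's axes as they then stand; what a row does not reach is not made up. A row lasts 1/12 s, in which the tool goes at most 41.7 mm and 7.16 degrees, less where a joint would pass 70% of its speed; a pose out of reach is approached as far as the arm can. A call with a gripper value outside its range is refused whole. The fingers move at their own pace and stop on an object; "newtons" is the grip in N (left out, the last holds). Time passes only in rows, so rows that do not move let the fingers close. It gives the time, the measured TCP pose, the force and the opening at its end, in the units of the state.
- read_state(): the state, without advancing time (a new reading comes with each control period).
- cams.capture(name): name is "scene" or "side" or "wrist"; returns a dict with "frame" (420x560x3 uint8, blue, green, red), "fx", "fy", "cx", "cy" (pixels), "D" ([k1, k2, p1, p2, k3] as OpenCV has them; the pictures are not rectified), "origin" and "attitude" of the camera in the world; the wrist camera has in their place "tool_from_camera" (4x4, takes a point from camera to tool coordinates, whose origin is the TCP and whose axes are the tool frame's). Camera axes: x right, y up, looking along -z (the intrinsics and any distortion apply to the point x, -y, -z); pixel columns grow to the right and rows downward; lengths in m; the calibration is good to about 2 mm. A picture is of the moment at which its call begins: read the wrist's pose just before it. There is no depth.
- env.finish_job(): hands the job in, once; it reports no verdict.
Trained networks look in the newest picture that a camera, given by its name, has taken for a name from the list of things; names that differ only in an ending like _2 or _b are one class to them, and where a whole thing is asked for, a point or a joint stands for the part that bears it (a point fixed in the world has none). Each returns a list of dicts, best first, with "p" (0 to 1); they miss things now and then, are a little off and sometimes report something else, mostly with a low value. They report only what shows in the picture. A call takes as long as a camera call. They do not tell look-alikes from the thing itself.
- nets.boxes_of(camera, thing): "pixel" ([row, column] in pixels, amid what is visible of it).
- nets.outline_of(camera, thing): "region" (420x560 bool, what is visible of it) and "pixel" ([row, column] in pixels, amid what is visible of it).
The state is a dict: "time_s": time; "q": joint angles; "qd": joint speeds; "effort": joint torques, N m; "eef_pos": TCP position; "tool_rot": TCP orientation; "ft_force": force on the tool from outside, world axes, zero at the start; "torque": the same for the moment, N m; "width": finger opening in m.
Only numpy, scipy, OpenCV 4.12 (cv2) and the standard library are available. Lean on these libraries where they do the work, as an engineer would, in place of code of your own. Each camera call takes 0.05 s, during which the arm holds its last target. There are 200 camera calls.

## Working session

There is one attempt and no reset: what is moved stays moved. The work goes in short steps, Python scripts to look and compute and a tool call to move; the robot and the scene stay as the last step left them, time stands still between calls to the robot, and variables do not carry over. Pictures are saved under pics/ and viewed, about 8 in all and at most 12, crops included, and the job is handed in when it is done.

Besides the shell and the picture viewer there is one more tool, called as name(argument=value, ...), one argument or row to a line, values as JSON. play_rows: Moves the arm, as the interface text tells. Its arguments: {"type":"object","properties":{"offset":{"type":"array"},"twist":{"type":"array"},"fingers":{"type":"array"},"newtons":{"type":"number"}},"required":["offset","twist","fingers"]}

```bash
ls; mkdir -p pics; cat > h.py <<'E'
import numpy as np, cv2, json
from cell import read_state, cams, env, nets
from scipy.spatial.transform import Rotation as R
def cap(n):
    s=read_state(); c=cams.capture(n); 
    c['K']=np.array([[c['fx'],0,c['cx']],[0,c['fy'],c['cy']],[0,0,1]]); c['D']=np.array(c['D'],float)
    if n=='wrist':
        T=np.eye(4); T[:3,:3]=rot(s['tool_rot']); T[:3,3]=s['eef_pos']; T=T@np.array(c['tool_from_camera'])
        c['R'],c['t']=T[:3,:3],T[:3,3]
    else:
        c['R']=rot(c['attitude']); c['t']=np.array(c['origin'])
    return c
def rot(a):
    a=np.array(a,float)
    return a if a.shape==(3,3) else R.from_euler('xyz',a).as_matrix()
def ray(c,px):  # px [row,col]
    u=cv2.undistortPoints(np.array([[[px[1],px[0]]]],float),c['K'],c['D'])[0,0]
    d=c['R']@np.array([u[0],-u[1],-1]); return c['t'],d/np.linalg.norm(d)
def onz(c,px,z):
    o,d=ray(c,px); return o+d*(z-o[2])/d[2]
def proj(c,P):
    q=(np.atleast_2d(P)-c['t'])@c['R']; q=q*[1,-1,-1]
    p,_=cv2.projectPoints(q.reshape(-1,1,3),np.zeros(3),np.zeros(3),c['K'],c['D']); return p[:,0,::-1]
def tri(rs):
    A=sum(np.eye(3)-np.outer(d,d) for o,d in rs); b=sum((np.eye(3)-np.outer(d,d))@o for o,d in rs); return np.linalg.solve(A,b)
E
python3 - <<'E'
from h import *
s=read_state(); print({k:np.round(v,3).tolist() for k,v in s.items()})
ims=[]
for n in ['scene','side']:
    c=cap(n); ims.append(c['frame']); cv2.imwrite(f'pics/{n}0.png',c['frame'])
    print(n,c['t'],c['R'].round(3).tolist(),c['fx'],c['D'])
    for th in ['track','runner','plunger','switch_board','glass_dome','spinner_coin','bumpy_disc']:
        print(th,[(np.round(b['pixel']).tolist(),round(b['p'],2)) for b in nets.boxes_of(n,th)])
E
```

```text
pics
{'time_s': 0.0, 'q': [-1.192, 0.308, 1.508, -0.0, 1.328, -0.074], 'qd': [-0.0, -0.001, 0.001, 0.002, 0.001, -0.0], 'effort': [-0.002, -45.755, -25.192, -0.0, 0.013, -0.0], 'eef_pos': [0.251, -0.517, 0.241], 'tool_rot': [-1.573, 0.0, -2.69], 'ft_force': [-0.095, 0.115, -0.069], 'torque': [-0.069, -0.031, -0.034], 'width': 0.085}
scene [0.83317264 0.36617681 0.81565893] [[-0.807, -0.494, 0.322], [0.59, -0.662, 0.462], [-0.015, 0.563, 0.826]] 381.28451183916616 [-0.04704858  0.          0.          0.          0.        ]
track [([240.0, 289.0], 0.85)]
runner [([169.0, 207.0], 0.85), ([206.0, 248.0], 0.8), ([172.0, 341.0], 0.75), ([156.0, 256.0], 0.51)]
plunger [([254.0, 335.0], 0.46)]
switch_board [([374.0, 273.0], 0.8)]
glass_dome [([275.0, 210.0], 0.79)]
spinner_coin [([240.0, 183.0], 0.84)]
bumpy_disc [([324.0, 232.0], 0.67)]
side [0.45075659 0.48558944 0.60037492] [[-0.981, 0.126, -0.15], [-0.195, -0.693, 0.694], [-0.017, 0.71, 0.704]] 379.88070672062435 [-0.03934516  0.          0.          0.          0.        ]
track [([249.0, 290.0], 0.81)]
runner [([139.0, 285.0], 0.89), ([214.0, 401.0], 0.87), ([153.0, 344.0], 0.86), ([177.0, 275.0], 0.72)]
plunger [([261.0, 301.0], 0.45)]
switch_board [([323.0, 143.0], 0.79)]
glass_dome [([211.0, 201.0], 0.81)]
spinner_coin [([178.0, 219.0], 0.57)]
bumpy_disc [([260.0, 176.0], 0.89)]
```

View pics/scene0.png

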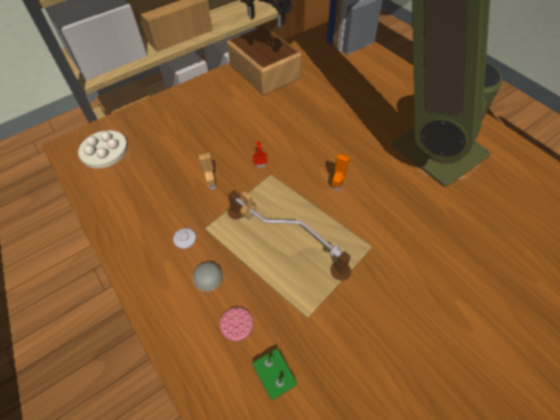

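View pics/side0.png

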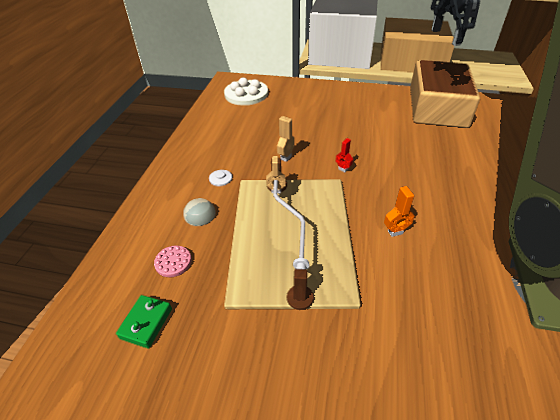

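The scene shows the board with its wire. The start post is at scene (205,235), the plunger post at scene (262,342), and the bystanders are in a row.

Runner candidates in the side view:
- Big beech at (139,285), off the track.
- Beech on the wire at (177,275).
- Red at (153,344).
- Orange at (214,401).

The (177,275) one fits: it is beech, the smaller of the two, and threaded on the wire. Next I'll fit the board and wire, and check with an enlarged crop.

```bash
cat > fit.py <<'E'
from h import *
from scipy.optimize import least_squares
def wire(d1,d2,z=.078):
    p=[np.array([-.135,-.032])]
    for L,a in [(.09,0),(.012,25),(.07,50+d1),(.012,25+d1),(.115,d1+d2)]:
        a=np.radians(a); p.append(p[-1]+L*np.array([np.cos(a),np.sin(a)]))
    return np.c_[np.array(p),np.full(6,z)]
def b2w(P,b):
    P=np.atleast_2d(P).astype(float); c,s=np.cos(b[2]),np.sin(b[2])
    return np.c_[P[:,0]*c-P[:,1]*s+b[0],P[:,0]*s+P[:,1]*c+b[1],P[:,2]+(b[3] if len(b)>3 else 0)]
CR=np.array([[-.17,.12,.014],[-.17,-.12,.014],[.17,-.12,.014],[.17,.12,.014]])
E
python3 - <<'E'
from fit import *
cs={}
for n in ['scene','side']:
    c=cs[n]=cap(n); f=c['frame']
    g=nets.outline_of(n,'track')[0]['region'].astype(np.uint8)
    hull=cv2.convexHull(np.argwhere(g>0)[:,::-1].astype(np.int32))
    c['quad']=cv2.approxPolyN(hull,6)[0] if hasattr(cv2,'approxPolyN') else None
    print(n,c['quad'].tolist())
    P=np.array([onz(c,p[::-1],.014) for p in hull[:,0].astype(float)])[:,:2].astype(np.float32)
    print(cv2.minAreaRect(P))
# joint corners fit; from pictures (side) tl,tr,br,bl
c=cs['side']
for px in [(181,241),(181,342),(306,358),(306,226)]: print(onz(c,px,.014).round(3))
c=cs['scene']
for px in [(177,271),(246,371),(309,309),(229,207)]: print(onz(c,px,.014).round(3))
f=cs['side']['frame'][100:320,200:430]; cv2.imwrite('pics/c1.png',cv2.resize(f,None,fx=2.7,fy=2.7,interpolation=cv2.INTER_CUBIC))
f=cs['scene']['frame'][160:320,195:385]; cv2.imwrite('pics/c2.png',cv2.resize(f,None,fx=3.5,fy=3.5,interpolation=cv2.INTER_CUBIC))
E
```

```text
scene [[349, 276], [306, 318], [205, 230], [230, 192], [271, 175], [372, 246]]
((0.5502142906188965, -0.03683766722679138), (0.24192149937152863, 0.38057464361190796), 10.906421661376953)
side [[283, 309], [223, 308], [239, 182], [279, 159], [341, 179], [361, 308]]
((0.5523748397827148, -0.05950173735618591), (0.24070070683956146, 0.4239623248577118), 10.756231307983398)
[ 0.691 -0.163  0.014]
[ 0.457 -0.206  0.014]
[0.4   0.122 0.014]
[0.626 0.164 0.014]
[ 0.465 -0.203  0.014]
[0.397 0.118 0.014]
[0.616 0.153 0.014]
[ 0.691 -0.161  0.014]
```

View pics/c1.png

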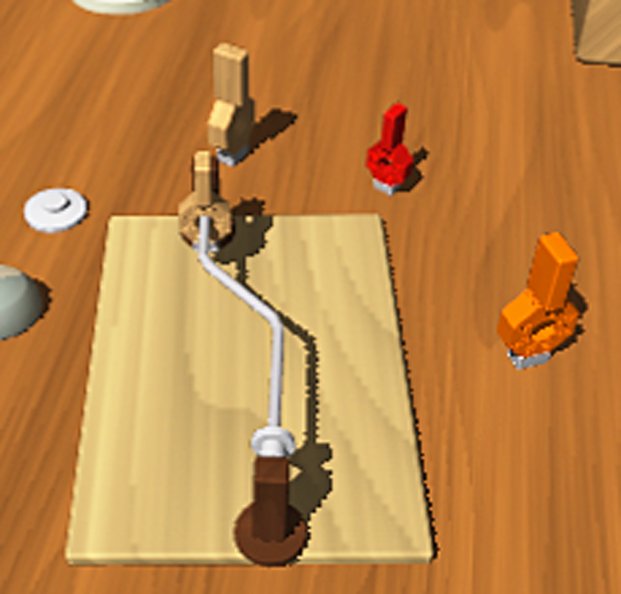

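View pics/c2.png

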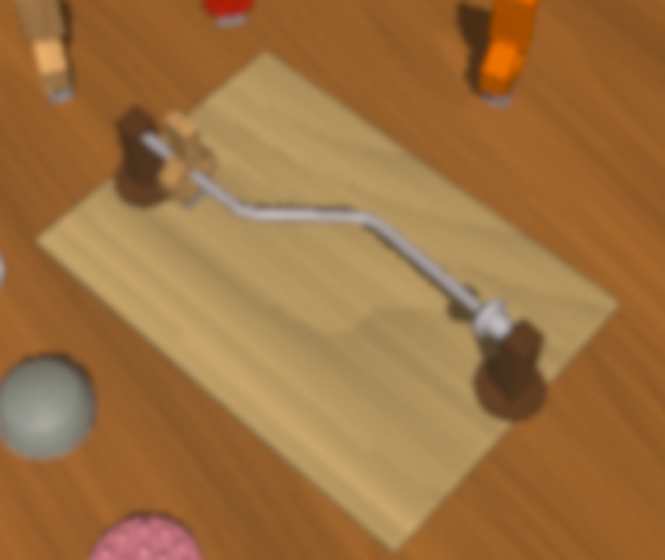

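The enlarged crops confirm it: the ring in c1 (205,215) is beech, threaded on the wire, and smaller than the beech look-alike at (228,95). Next I'll fit the board pose and bend angles.

```bash
cat > fit1.py <<'E'
from fit import *
cs={n:cap(n) for n in ['scene','side']}
u1=lambda x,y:(y/2.7+100-.3,x/2.7+200-.3); u2=lambda x,y:(y/3.5+160-.3,x/3.5+195-.3)
cor={'side':[u1(380,214),u1(107,216),u1(68,557),u1(432,556)],'scene':[u2(267,52),u2(37,241),u2(395,549),u2(617,305)]}
# match order: CR = [-x,+y],[-x,-y],[x,-y],[x,+y]
wp={'side':[u1(203,256),u1(278,322)],'scene':[u2(244,211),u2(371,218)]}
hd={'side':u1(273,438),'scene':u2(488,317)}
def model(p):
    w=wire(p[3],p[4]); l3=(w[5]-w[4])/.115
    P=np.vstack([CR,(w[1]+w[2])/2,(w[3]+w[4])/2,w[5]-.017*l3])
    return b2w(P,[p[0],p[1],p[2]])
def res(p):
    r=[]
    for n in cs: r.append((proj(cs[n],model(p))-np.array(cor[n]+wp[n]+[hd[n]])))
    return np.concatenate(r)
# 2mm camera calib: allow per-fit board only
s=least_squares(lambda p:res(p).ravel(),[.55,-.03,np.radians(101.5),0,0],loss='soft_l1')
print(s.x,np.degrees(s.x[2])); print(res(s.x).round(1).tolist())
print('wire',b2w(wire(*s.x[3:]),s.x[:3]).round(4).tolist())
np.save('fit1.npy',s.x)
E
python3 fit1.py
python3 - <<'E'
from fit import *
b=np.load('fit1.npy')
# ring: triangulate outline centres
rs=[]
for n,px0 in [('scene',(206,248)),('side',(177,275))]:
    c=cap(n)
    for o in nets.outline_of(n,'runner'):
        if np.hypot(*(np.array(o['pixel'])-px0))<8:
            rs.append(ray(c,o['pixel'])); q=np.argwhere(o['region']); print(n,o['p'],o['pixel'],q.min(0),q.max(0))
P=tri(rs); print('ring centre approx',P); 
c,s=np.cos(b[2]),np.sin(b[2]); d=P[:2]-b[:2]; print('board',d[0]*c+d[1]*s,-d[0]*s+d[1]*c)
E
```

```text
[ 0.54609193 -0.02422304  1.76265021 -6.56729512  1.63919816] 100.99241787172487
[[-0.8, -0.9], [-0.5, -1.4], [1.0, -0.6], [-0.8, 0.9], [0.9, 0.7], [-0.1, -0.6], [-0.2, -0.7], [-0.5, 0.1], [-0.2, 0.2], [0.1, -2.0], [-0.2, 0.8], [2.4, 0.8], [0.1, 0.2], [1.2, 0.2]]
wire [[0.6032, -0.1506, 0.078], [0.5861, -0.0623, 0.078], [0.579, -0.0526, 0.078], [0.5221, -0.0119, 0.078], [0.5162, -0.0014, 0.078], [0.5041, 0.1129, 0.078]]
scene 0.52 [204.1, 246.8] [192 241] [218 255]
side 0.8 [181.4, 272.6] [156 266] [192 284]
ring centre approx [ 0.59617669 -0.11431024  0.07815056]
board -0.09798443549322655 -0.03198808378282522
```

```bash
cat > plan.py <<'E'
from h import *
# plan tool-frame rows from commanded pose (p,yaw deg) via world increments
def rows(p,yaw,tgts):
    """tgts: list of (xyz, yaw_deg) per row; tool down. returns offset, twist"""
    o,t=[],[]
    for q,y in tgts:
        Rm=R.from_euler('xyz',[-90,0,yaw],degrees=True).as_matrix()
        o.append((np.round(Rm.T@(np.array(q)-p),4)+0).tolist()); t.append([0,round(-(y-yaw),2),0])
        p=p+Rm@np.array(o[-1]); yaw=yaw-t[-1][1]
    print('"offset":',o,'\n"twist":',t,'\nend',np.round(p,4),round(yaw,2)); return p,yaw
def lin(p,yaw,q,y,n): 
    p,q=np.array(p),np.array(q); return [(p+(q-p)*i/n,yaw+(y-yaw)*i/n) for i in range(1,n+1)]
def cur():
    s=read_state(); r=np.degrees(s['tool_rot']); print('cur',np.round(s['eef_pos'],4),r.round(1),'F',np.round(s['ft_force'],1),'t',s['time_s'],'w',s['width']); return np.array(s['eef_pos']),r[2]
E
python3 - <<'E'
from plan import *
p,y=cur(); c=cams.capture('wrist'); print(np.round(c['tool_from_camera'],3).tolist(),c['fx'])
L=lin(p,y,[.57,-.05,.34],-79,18)
p,y=rows(p,y,L[:9]); rows(p,y,L[9:])
E
```

```text
cur [ 0.251  -0.5173  0.2423] [ -90.    -0.  -154.1] F [-0.4  0.7  0.2] t 1.3 w 0.08535028989762163
[[-0.0, -0.96, -0.281, -0.072], [0.0, 0.281, -0.96, -0.131], [1.0, -0.0, -0.0, 0.001], [0.0, 0.0, 0.0, 1.0]] 292.2507124724548
"offset": [[-0.0273, -0.0054, -0.0156], [-0.0283, -0.0055, -0.0136], [-0.0293, -0.0054, -0.0115], [-0.03, -0.0054, -0.0093], [-0.0306, -0.0054, -0.0072], [-0.0311, -0.0055, -0.0049], [-0.0313, -0.0054, -0.0026], [-0.0314, -0.0054, -0.0003], [-0.0314, -0.0055, 0.002]] 
"twist": [[0, np.float64(-4.17), 0], [0, np.float64(-4.18), 0], [0, np.float64(-4.17), 0], [0, np.float64(-4.17), 0], [0, np.float64(-4.18), 0], [0, np.float64(-4.17), 0], [0, np.float64(-4.17), 0], [0, np.float64(-4.17), 0], [0, np.float64(-4.18), 0]] 
end [ 0.4105 -0.2837  0.2912] -116.56
"offset": [[-0.0311, -0.0054, 0.0042], [-0.0308, -0.0054, 0.0065], [-0.0302, -0.0054, 0.0087], [-0.0295, -0.0055, 0.0109], [-0.0286, -0.0054, 0.0131], [-0.0276, -0.0054, 0.015], [-0.0264, -0.0055, 0.017], [-0.0251, -0.0054, 0.0189], [-0.0237, -0.0054, 0.0207]] 
"twist": [[0, np.float64(-4.17), 0], [0, np.float64(-4.17), 0], [0, np.float64(-4.18), 0], [0, np.float64(-4.17), 0], [0, np.float64(-4.17), 0], [0, np.float64(-4.18), 0], [0, np.float64(-4.17), 0], [0, np.float64(-4.17), 0], [0, np.float64(-4.18), 0]] 
end [ 0.57 -0.05  0.34] -79.0
```

play_rows(
  offset=[
    [-0.0273,-0.0054,-0.0156],
    [-0.0283,-0.0055,-0.0136],
    [-0.0293,-0.0054,-0.0115],
    [-0.03,-0.0054,-0.0093],
    [-0.0306,-0.0054,-0.0072],
    [-0.0311,-0.0055,-0.0049],
    [-0.0313,-0.0054,-0.0026],
    [-0.0314,-0.0054,-0.0003],
    [-0.0314,-0.0055,0.002],
  ],
  twist=[
    [0,-4.17,0],
    [0,-4.18,0],
    [0,-4.17,0],
    [0,-4.17,0],
    [0,-4.18,0],
    [0,-4.17,0],
    [0,-4.17,0],
    [0,-4.17,0],
    [0,-4.18,0],
  ],
  fingers=[1,1,1,1,1,1,1,1,1],
)

```text
time_s: 2.1
eef_pos: [0.4111, -0.2823, 0.2916]
tool_rot: [-1.57, -0.0, -2.031]
ft_force: [0.5, -1.0, -0.6]
width: 0.0853
```

play_rows(
  offset=[
    [-0.0311,-0.0054,0.0042],
    [-0.0308,-0.0054,0.0065],
    [-0.0302,-0.0054,0.0087],
    [-0.0295,-0.0055,0.0109],
    [-0.0286,-0.0054,0.0131],
    [-0.0276,-0.0054,0.015],
    [-0.0264,-0.0055,0.017],
    [-0.0251,-0.0054,0.0189],
    [-0.0237,-0.0054,0.0207],
    [0,0,0],
  ],
  twist=[
    [0,-4.17,0],
    [0,-4.17,0],
    [0,-4.18,0],
    [0,-4.17,0],
    [0,-4.17,0],
    [0,-4.18,0],
    [0,-4.17,0],
    [0,-4.17,0],
    [0,-4.18,0],
    [0,0,0],
  ],
  fingers=[1,1,1,1,1,1,1,1,1,1],
)

```text
time_s: 2.93
eef_pos: [0.5735, -0.0455, 0.3409]
tool_rot: [-1.566, 0.002, -1.371]
ft_force: [0.9, -0.0, 0.1]
width: 0.0852
```

```bash
python3 - <<'E'
from plan import *; from fit import *
cur(); c=cap('wrist'); b=np.load('fit1.npy')
import pickle; pickle.dump(c,open('w1.pkl','wb'))
f=c['frame'].copy(); 
for P in list(b2w(wire(*b[3:]),b[:3]))+list(b2w(CR,b[:3])):
    r=proj(c,P)[0]; print(r.round(0),end=' '); 
    if 0<r[0]<420 and 0<r[1]<560: cv2.circle(f,(int(r[1]),int(r[0])),2,(255,0,255),1)
print([(o['pixel'],o['p']) for o in nets.boxes_of('wrist','runner')])
cv2.imwrite('pics/w1.png',cv2.resize(f,None,fx=1.42,fy=1.42,interpolation=cv2.INTER_CUBIC))
E
```

```text
cur [ 0.5735 -0.0455  0.3409] [-89.7   0.1 -78.6] F [ 0.9 -0.   0.1] t 2.9333 w 0.08521830652677763
[252. 275.] [192. 275.] [185. 272.] [146. 236.] [138. 233.] [ 41. 238.] [255. 185.] [256. 325.] [ 34. 339.] [ 32. 168.] [([231.0, 271.6], 0.85), ([164.5, 92.1], 0.76), ([323.5, 260.6], 0.69), ([285.2, 186.5], 0.59)]
```

View pics/w1.png

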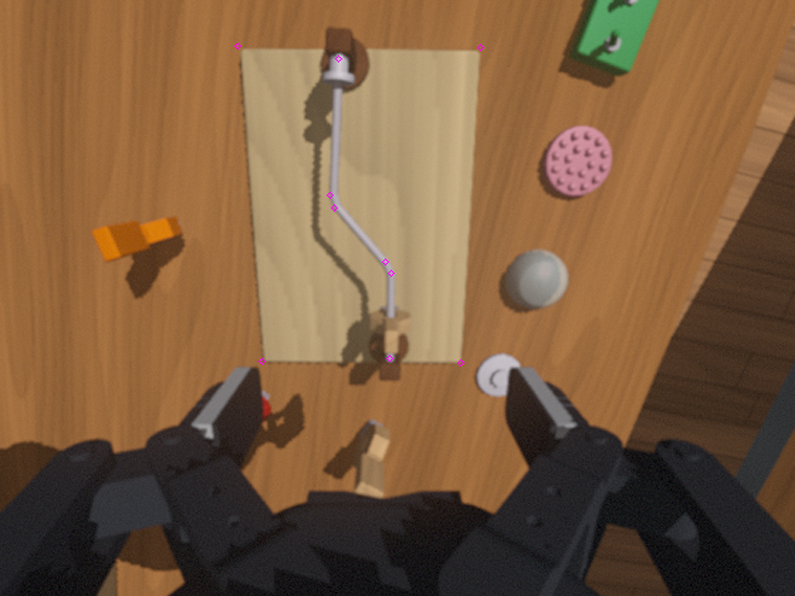

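The wrist picture agrees with the fit: wire bends at (389,268) and (332,200), ring grip at about (391,335), and the plunger head at (338,77), all under the overlay. I'll refine by sampling wire profiles in all three views and locate the grip block.

```bash
cat > fit2.py <<'E'
from fit import *; import pickle
cs={'scene':cap('scene'),'side':cap('side'),'wrist':pickle.load(open('w1.pkl','rb'))}
b0=np.load('fit1.npy')
def legpts(p):
    w=wire(p[3],p[4]); out=[]
    for i,(a,e,n) in [(0,(.6,.95,6)),(2,(.05,.95,12)),(4,(.05,.72,14))]:
        for t in np.linspace(a,e,n): out.append(w[i]+(w[i+1]-w[i])*t)
    return b2w(np.array(out),p[:3])
def dirs(p):
    w=wire(p[3],p[4]); return b2w(legdir:=np.concatenate([np.repeat([w[i+1]-w[i]],n,0) for i,n in [(0,6),(2,12),(4,14)]]),[0,0,p[2]])
obs=[]
P=legpts(b0);Dv=dirs(b0)
for n,c in cs.items():
    f=c['frame']; hsv=cv2.cvtColor(f,cv2.COLOR_BGR2HSV).astype(np.float32)
    sc=np.clip(110-hsv[...,1],0,None)*(hsv[...,2]>110)
    q=proj(c,P);q2=proj(c,P+Dv*.02)
    for k in range(len(P)):
        t=q2[k]-q[k]; t/=np.linalg.norm(t); nn=np.array([-t[1],t[0]])
        s=np.arange(-7,7.01,.25); S=q[k]+s[:,None]*nn
        v=cv2.remap(sc,S[:,1].astype(np.float32)[None],S[:,0].astype(np.float32)[None],cv2.INTER_LINEAR)[0]
        if v.max()<25: continue
        m=(v*s).sum()/v.sum(); obs.append((n,k,q[k]+m*nn,nn))
print(len(obs),{n:sum(o[0]==n for o in obs) for n in cs})
cq=np.load('cor.npy',allow_pickle=True).item() if 0 else None
u1=lambda x,y:(y/2.7+100-.3,x/2.7+200-.3); u2=lambda x,y:(y/3.5+160-.3,x/3.5+195-.3); u3=lambda x,y:(y/1.42-.15,x/1.42-.15)
cor={'side':[u1(380,214),u1(107,216),u1(68,557),u1(432,556)],'scene':[u2(267,52),u2(37,241),u2(395,549),u2(617,305)],
'wrist':[u3(262,361),u3(463,363),u3(479,50),u3(241,49)]}
def res(p):
    LP={n:proj(c,legpts(p)) for n,c in cs.items()}
    r=[(LP[n][k]-o)@nn*.7 for n,k,o,nn in obs]
    for n in cs: r+=list((proj(cs[n],b2w(CR,p[:3]))-np.array(cor[n])).ravel())
    return np.array(r)
s=least_squares(res,b0,loss='soft_l1'); p=s.x; print(p,np.degrees(p[2])); r=res(p)
for n in cs: 
    i=[j for j,o in enumerate(obs) if o[0]==n]; print(n,r[i].round(1).tolist())
print(r[len(obs):].round(1).tolist())
print('wire',b2w(wire(*p[3:]),p[:3]).round(4).tolist()); np.save('fit2.npy',p)
c=cs['wrist']; f=c['frame'][205:275,235:315]; cv2.imwrite('pics/ring.png',cv2.resize(f,None,fx=8,fy=8,interpolation=cv2.INTER_CUBIC))
B=lambda x:proj(c,b2w([[x,-.032,.131]],p[:3]))[0].round(1)
print([(x,B(x)) for x in (-.11,-.1,-.09)])
E
python3 fit2.py
```

```text
96 {'scene': 32, 'side': 32, 'wrist': 32}
[ 0.54573277 -0.02487729  1.76333041 -8.4605186   3.91413772] 101.0313903790803
scene [-0.2, 0.8, -0.4, -0.4, -0.5, -0.5, -0.5, -0.5, -0.5, -0.4, -0.4, -0.4, -0.4, -0.3, -0.2, -0.2, -0.2, -0.1, -0.0, -0.1, -0.1, -0.1, -0.1, -0.2, -0.2, -0.2, -0.3, -0.3, -0.3, -0.3, -0.5, -0.5]
side [0.1, 0.0, 0.1, -0.3, -0.5, 0.0, -0.2, -0.2, -0.2, -0.1, -0.1, 0.0, -0.1, -0.0, -0.1, 0.0, 0.2, 0.1, 0.4, 0.3, 0.2, 0.2, 0.5, 0.2, 0.2, 0.2, 0.1, 0.1, 0.1, 0.1, -0.1, -0.0]
wrist [-0.0, 0.1, 0.1, 0.1, 0.1, 0.1, 0.2, 0.2, 0.2, 0.2, 0.1, 0.1, 0.1, 0.0, 0.0, 0.1, 0.0, 0.1, -0.0, -0.0, -0.1, -0.1, -0.1, -0.1, -0.2, -0.2, 0.3, 0.3, -0.0, 0.1, 0.2, 0.2]
[-1.0, -0.9, -0.7, -1.4, 0.7, -0.6, -1.1, 0.8, -0.6, 0.2, -0.4, 0.3, -0.1, -1.6, -0.6, 1.1, 1.1, 0.2, 0.4, -1.3, -1.1, 1.1, -1.6, -2.0]
wire [[0.603, -0.1513, 0.078], [0.5858, -0.0629, 0.078], [0.5787, -0.0532, 0.078], [0.5231, -0.0107, 0.078], [0.5176, -0.0, 0.078], [0.5046, 0.1142, 0.078]]
[(-0.11, array([252. , 275.3])), (-0.1, array([244.7, 275.4])), (-0.09, array([237.3, 275.5]))]
```

View pics/ring.png

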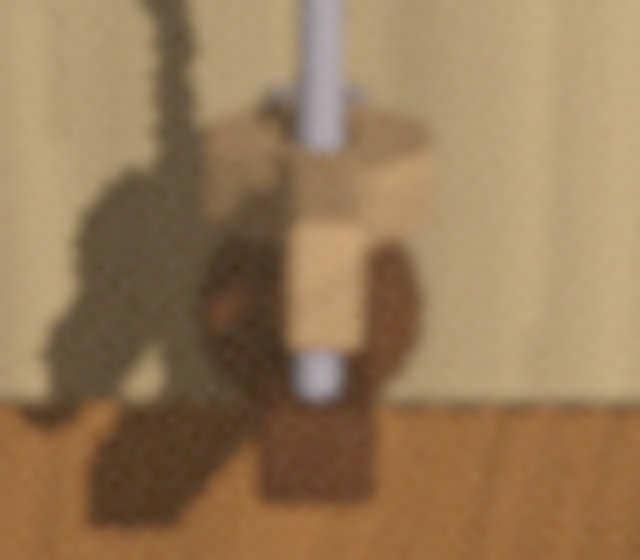

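```bash
python3 - <<'E'
from plan import *; from fit import *
b=np.load('fit2.npy'); p,y=cur()
T=b2w([[-.094,-.032,.131]],b[:3])[0]; print('top',T, 'side',proj(cap('side'),T), 'scene',proj(cap('scene'),T))
p=np.array([.57,-.05,.34]);y=-79
T[2]=.16; yt=np.degrees(b[2])-180
p,y=rows(p,y,lin(p,y,T,yt,9)); 
T[2]=.112; rows(p,y,lin(p,y,T,yt,4)); cur()
E
```

```text
cur [ 0.5693 -0.0505  0.3396] [-90.1  -0.  -79. ] F [-0.7 -0.4  0.3] t 3.1333 w 0.0855061710675927
top [ 0.59512808 -0.11101731  0.131     ] side [[159.17672119 274.37900422]] scene [[194.90655219 245.91399585]]
"offset": [[0.0072, 0.02, 0.0014], [0.0072, 0.02, 0.0015], [0.0072, 0.02, 0.0014], [0.0072, 0.02, 0.0015], [0.0071, 0.02, 0.0014], [0.0072, 0.02, 0.0015], [0.0072, 0.02, 0.0014], [0.0072, 0.02, 0.0015], [0.0072, 0.02, 0.0014]] 
"twist": [[0, np.float64(-0.0), 0], [0, np.float64(-0.01), 0], [0, np.float64(-0.0), 0], [0, np.float64(-0.0), 0], [0, np.float64(-0.01), 0], [0, np.float64(-0.0), 0], [0, np.float64(-0.0), 0], [0, np.float64(-0.01), 0], [0, np.float64(-0.0), 0]] 
end [ 0.5951 -0.111   0.16  ] -78.97
"offset": [[0.0, 0.012, 0.0], [0.0, 0.012, 0.0], [0.0, 0.012, 0.0], [0.0, 0.012, 0.0]] 
"twist": [[0, np.float64(-0.0), 0], [0, np.float64(-0.0), 0], [0, np.float64(-0.0), 0], [0, np.float64(-0.0), 0]] 
end [ 0.5951 -0.111   0.112 ] -78.97
cur [ 0.5691 -0.051   0.3397] [-90.1  -0.  -79.1] F [ 0.1 -0.2  0.9] t 3.2333 w 0.08552084971566043
```

play_rows(
  offset=[
    [0.0072,0.02,0.0014],
    [0.0072,0.02,0.0015],
    [0.0072,0.02,0.0014],
    [0.0072,0.02,0.0015],
    [0.0071,0.02,0.0014],
    [0.0072,0.02,0.0015],
    [0.0072,0.02,0.0014],
    [0.0072,0.02,0.0015],
    [0.0072,0.02,0.0014],
    [0,0,0],
  ],
  twist=[
    [0,0,0],
    [0,0,0],
    [0,0,0],
    [0,0,0],
    [0,0,0],
    [0,0,0],
    [0,0,0],
    [0,0,0],
    [0,0,0],
    [0,0,0],
  ],
  fingers=[0.6,0.6,0.6,0.6,0.6,0.6,0.6,0.6,0.6,0.6],
)

```text
time_s: 4.07
eef_pos: [0.5921, -0.1127, 0.156]
tool_rot: [-1.578, 0.003, -1.382]
ft_force: [-0.6, 0.5, 1.3]
width: 0.0512
```

play_rows(
  offset=[
    [0,0.012,0],
    [0,0.012,0],
    [0,0.012,0],
    [0,0.012,0],
    [0,0,0],
    [0,0,0],
    [0,0,0],
  ],
  twist=[
    [0,0,0],
    [0,0,0],
    [0,0,0],
    [0,0,0],
    [0,0,0],
    [0,0,0],
    [0,0,0],
  ],
  fingers=[0.6,0.6,0.6,0.6,0.6,0.6,0.6],
)

```text
time_s: 4.65
eef_pos: [0.5955, -0.1114, 0.1133]
tool_rot: [-1.569, -0.001, -1.379]
ft_force: [-0.2, 0.0, 0.1]
width: 0.0511
```

```bash
python3 - <<'E'
from plan import *; from fit import *
b=np.load('fit2.npy'); p,y=cur(); c=cap('side'); 
f=c['frame'][100:250,180:380]; cv2.imwrite('pics/g.png',cv2.resize(f,None,fx=4,fy=4,interpolation=cv2.INTER_CUBIC))
E
```

```text
cur [ 0.5955 -0.1114  0.1133] [-89.9  -0.  -79. ] F [-0.2  0.   0.1] t 4.65 w 0.051059159254366084
```

View pics/g.png

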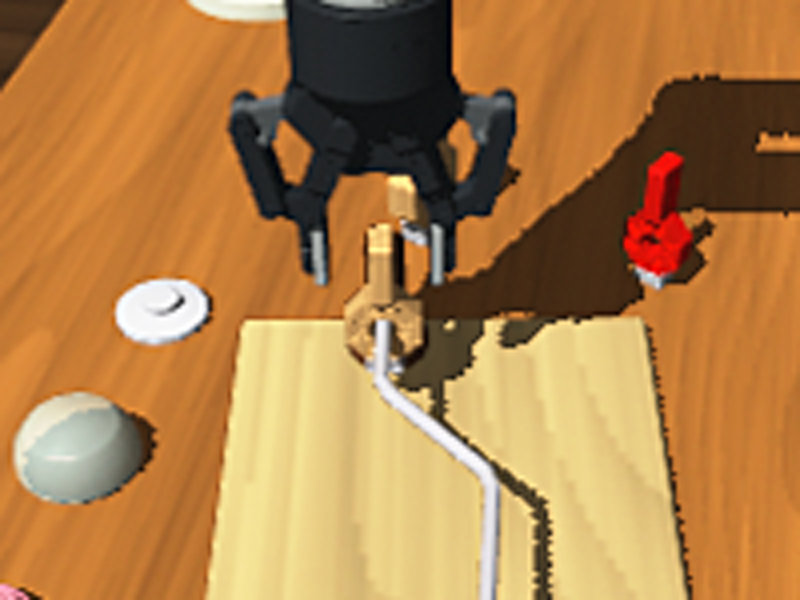

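The grip block at (380,260) is centred between the pads and the gripper is clear of the look-alikes. Closing gently.

play_rows(
  offset=[
    [0,0,0],
    [0,0,0],
    [0,0,0],
    [0,0,0],
    [0,0,0],
    [0,0,0],
    [0,0,0],
    [0,0,0],
    [0,0,0],
    [0,0,0],
  ],
  twist=[
    [0,0,0],
    [0,0,0],
    [0,0,0],
    [0,0,0],
    [0,0,0],
    [0,0,0],
    [0,0,0],
    [0,0,0],
    [0,0,0],
    [0,0,0],
  ],
  fingers=[0.45,0.35,0.28,0.22,0.18,0.15,0.12,0.09,0.05,0.05],
  newtons=25,
)

```text
time_s: 5.53
eef_pos: [0.5951, -0.111, 0.112]
tool_rot: [-1.571, 0.0, -1.379]
ft_force: [0.8, -0.0, 0.7]
width: 0.0115
```

play_rows(
  offset=[
    [0,0,0],
    [0,0,0],
    [0,0,0],
    [0,0,0],
    [0,-0.001,0],
    [0,-0.001,0],
    [0,-0.001,0],
    [0,-0.001,0],
    [0,0,0],
    [0,0,0],
  ],
  twist=[
    [0,0,0],
    [0,0,0],
    [0,0,0],
    [0,0,0],
    [0,0,0],
    [0,0,0],
    [0,0,0],
    [0,0,0],
    [0,0,0],
    [0,0,0],
  ],
  fingers=[0.05,0.05,0.05,0.05,0.05,0.05,0.05,0.05,0.05,0.05],
)

```text
time_s: 6.37
eef_pos: [0.5951, -0.111, 0.1161]
tool_rot: [-1.571, -0.0, -1.379]
ft_force: [-0.0, 0.1, -1.0]
width: 0.0119
```

Grip holds (11.9 mm wide). The ring is lifted 4 mm, and the force reads only its weight, so the wire is centred in the hole. Now plan the slide.

```bash
cat > slide.py <<'E'
from plan import *; from fit import *
b=np.load('fit2.npy')
def wp(s,p=b):
    w=b2w(wire(p[3],p[4]),p[:3])[:,:2]; L=np.r_[0,np.cumsum([.09,.012,.07,.012,.115])]
    return np.array([np.interp(s,L,w[:,0]),np.interp(s,L,w[:,1])])
def pose(s,z=.116):
    S=s+np.linspace(-.007,.007,29); P=wp(S).mean(1)
    d=wp(s+.009)-wp(s-.009); return np.r_[P,z],np.degrees(np.arctan2(d[1],d[0]))-180
if __name__=='__main__':
    p,y=np.array([.5951,-.1110,.116]),-78.97
    s0=.041
    for k in range(8):
        ss=[s0+.003*(10*k+i) for i in range(1,11)]; print('s',ss[-1]); p,y=rows(p,y,[pose(s) for s in ss])
E
python3 slide.py | sed 's/np.float64(\([-0-9.]*\))/\1/g'
```

```text
s 0.07100000000000001
"offset": [[-0.003, 0.0, 0.0], [-0.003, 0.0, 0.0], [-0.003, 0.0, 0.0], [-0.003, 0.0, 0.0], [-0.003, 0.0, 0.0], [-0.003, 0.0, 0.0], [-0.003, 0.0, 0.0], [-0.003, 0.0, 0.0], [-0.003, 0.0, 0.0], [-0.003, 0.0, 0.0]] 
"twist": [[0, -0.0, 0], [0, -0.0, 0], [0, -0.0, 0], [0, -0.0, 0], [0, -0.0, 0], [0, -0.0, 0], [0, -0.0, 0], [0, -0.0, 0], [0, -0.0, 0], [0, -0.0, 0]] 
end [ 0.5894 -0.0816  0.116 ] -78.97
s 0.101
"offset": [[-0.003, 0.0, 0.0], [-0.003, 0.0, 0.0], [-0.003, 0.0, 0.0], [-0.003, 0.0, 0.0], [-0.0029, 0.0, 0.0], [-0.003, 0.0, -0.0001], [-0.0029, 0.0, -0.0001], [-0.0029, 0.0, -0.0001], [-0.003, 0.0, -0.0003], [-0.003, 0.0, -0.0001]] 
"twist": [[0, -0.0, 0], [0, -0.0, 0], [0, -0.0, 0], [0, -2.72, 0], [0, -4.15, 0], [0, -4.22, 0], [0, -4.23, 0], [0, -6.02, 0], [0, -6.9, 0], [0, -4.11, 0]] 
end [ 0.579  -0.0543  0.116 ] -46.62
s 0.131
"offset": [[-0.0029, 0.0, 0.0], [-0.003, 0.0, -0.0002], [-0.003, 0.0, -0.0001], [-0.003, 0.0, 0.0], [-0.003, 0.0, 0.0], [-0.003, 0.0, 0.0], [-0.003, 0.0, 0.0], [-0.003, 0.0, 0.0], [-0.003, 0.0, 0.0], [-0.003, 0.0, 0.0]] 
"twist": [[0
[... 1521 characters left out ...]
, 0.0, 0.0], [-0.003, 0.0, 0.0], [-0.003, 0.0, 0.0], [-0.003, 0.0, 0.0001], [-0.003, 0.0, 0.0], [-0.003, 0.0, 0.0]] 
"twist": [[0, 0.0, 0], [0, 0.0, 0], [0, 0.0, 0], [0, 0.0, 0], [0, 0.0, 0], [0, 0.0, 0], [0, 0.0, 0], [0, 0.0, 0], [0, 0.0, 0], [0, 0.0, 0]] 
end [0.51   0.0666 0.116 ] -83.51
s 0.28099999999999997
"offset": [[-0.003, 0.0, 0.0], [-0.003, 0.0, 0.0], [-0.003, 0.0, 0.0], [-0.003, 0.0, 0.0], [-0.003, 0.0, 0.0], [-0.003, 0.0, 0.0], [-0.003, 0.0, 0.0], [-0.003, 0.0, 0.0], [-0.003, 0.0, 0.0], [-0.003, 0.0, 0.0]] 
"twist": [[0, 0.0, 0], [0, 0.0, 0], [0, 0.0, 0], [0, 0.0, 0], [0, 0.0, 0], [0, 0.0, 0], [0, 0.0, 0], [0, 0.0, 0], [0, 0.0, 0], [0, 0.0, 0]] 
end [0.5066 0.0964 0.116 ] -83.51
```

play_rows(
  offset=[
    [-0.001,0,0],
    [-0.002,0,0],
    [-0.003,0,0],
    [-0.003,0,0],
    [-0.003,0,0],
    [-0.003,0,0],
    [-0.003,0,0],
    [-0.003,0,0],
    [-0.003,0,0],
    [-0.003,0,0],
  ],
  twist=[
    [0,0,0],
    [0,0,0],
    [0,0,0],
    [0,0,0],
    [0,0,0],
    [0,0,0],
    [0,0,0],
    [0,0,0],
    [0,0,0],
    [0,0,0],
  ],
  fingers=[0.05,0.05,0.05,0.05,0.05,0.05,0.05,0.05,0.05,0.05],
)

```text
time_s: 7.2
eef_pos: [0.5899, -0.0842, 0.116]
tool_rot: [-1.571, 0.0, -1.379]
ft_force: [-0.1, -0.5, -0.2]
width: 0.0119
```

```bash
cat > nxt.py <<'E'
from slide import *; import sys
s0,st,n=map(float,sys.argv[1:4]); cur()
p,y=pose(s0)
for k in range(int(n)):
    ss=[s0+st*(10*k+i) for i in range(1,11)]; print('s',ss[-1]); p,y=rows(p,y,[pose(s) for s in ss])
E
python3 nxt.py .068 .002 3| sed 's/np.float64(\([-0-9.]*\))/\1/g'
```

```text
cur [ 0.5899 -0.0842  0.116 ] [-90.   0. -79.] F [-0.1 -0.5 -0.2] t 7.2 w 0.011870502354191409
s 0.08800000000000001
"offset": [[-0.002, 0.0, 0.0], [-0.002, 0.0, 0.0], [-0.002, 0.0, 0.0], [-0.002, 0.0, 0.0], [-0.002, 0.0, 0.0], [-0.002, 0.0, 0.0], [-0.002, 0.0, 0.0], [-0.002, 0.0, 0.0], [-0.002, 0.0, 0.0], [-0.0019, 0.0, 0.0]] 
"twist": [[0, -0.0, 0], [0, -0.0, 0], [0, -0.0, 0], [0, -0.0, 0], [0, -0.0, 0], [0, -0.0, 0], [0, -1.35, 0], [0, -2.74, 0], [0, -2.78, 0], [0, -2.81, 0]] 
end [ 0.5857 -0.0651  0.116 ] -69.29
s 0.10800000000000001
"offset": [[-0.002, 0.0, 0.0], [-0.0019, 0.0, -0.0001], [-0.002, 0.0, -0.0001], [-0.002, 0.0, 0.0], [-0.0019, 0.0, -0.0002], [-0.002, 0.0, 0.0], [-0.002, 0.0, 0.0], [-0.002, 0.0, -0.0001], [-0.002, 0.0, 0.0], [-0.002, 0.0, -0.0001]] 
"twist": [[0, -2.82, 0], [0, -2.82, 0], [0, -3.71, 0], [0, -4.62, 0], [0, -4.59, 0], [0, -3.18, 0], [0, -1.85, 0], [0, -1.85, 0], [0, -1.85, 0], [0, -1.83, 0]] 
end [ 0.5739 -0.0495  0.116 ] -40.17
s 0.128
"offset": [[-0.0019, 0.0, -0.0001], [-0.002, 0.0, 0.0], [-0.002, 0.0, 0.0], [-0.002, 0.0, 0.0], [-0.002, 0.0, 0.0], [-0.002, 0.0, 0.0], [-0.002, 0.0, 0.0], [-0.002, 0.0, 0.0], [-0.002, 0.0, 0.0], [-0.002, 0.0, 0.0]] 
"twist": [[0, -1.83, 0], [0, -0.91, 0], [0, 0.0, 0], [0, 0.0, 0], [0, 0.0, 0], [0, 0.0, 0], [0, 0.0, 0], [0, 0.0, 0], [0, 0.0, 0], [0, 0.0, 0]] 
end [ 0.5581 -0.0374  0.116 ] -37.43
```

play_rows(
  offset=[
    [-0.002,0,0],
    [-0.002,0,0],
    [-0.002,0,0],
    [-0.002,0,0],
    [-0.002,0,0],
    [-0.002,0,0],
    [-0.002,0,0],
    [-0.002,0,0],
    [-0.002,0,0],
    [-0.0019,0,0],
  ],
  twist=[
    [0,0,0],
    [0,0,0],
    [0,0,0],
    [0,0,0],
    [0,0,0],
    [0,0,0],
    [0,-1.35,0],
    [0,-2.74,0],
    [0,-2.78,0],
    [0,-2.81,0],
  ],
  fingers=[0.05,0.05,0.05,0.05,0.05,0.05,0.05,0.05,0.05,0.05],
)

```text
time_s: 8.03
eef_pos: [0.5857, -0.0649, 0.116]
tool_rot: [-1.571, 0.0, -1.206]
ft_force: [0.6, 0.7, -1.2]
width: 0.0119
```

play_rows(
  offset=[
    [-0.002,0,0],
    [-0.0019,0,-0.0001],
    [-0.002,0,-0.0001],
    [-0.002,0,0],
    [-0.0019,0,-0.0002],
    [-0.002,0,0],
    [-0.002,0,0],
    [-0.002,0,-0.0001],
    [-0.002,0,0],
    [-0.002,0,-0.0001],
  ],
  twist=[
    [0,-2.82,0],
    [0,-2.82,0],
    [0,-3.71,0],
    [0,-4.62,0],
    [0,-4.59,0],
    [0,-3.18,0],
    [0,-1.85,0],
    [0,-1.85,0],
    [0,-1.85,0],
    [0,-1.83,0],
  ],
  fingers=[0.05,0.05,0.05,0.05,0.05,0.05,0.05,0.05,0.05,0.05],
)

```text
time_s: 8.87
eef_pos: [0.5738, -0.0494, 0.116]
tool_rot: [-1.571, -0.0, -0.699]
ft_force: [-1.1, -0.9, -0.5]
width: 0.0119
```

```bash
python3 - <<'E'
from slide import *
cur()
for n in ('side','scene'):
    c=cap(n); f=c['frame'].copy()
    if n=='side': cv2.imwrite('pics/m1.png',cv2.resize(f[100:250,200:400],None,fx=4,fy=4,interpolation=cv2.INTER_CUBIC))
print(cur())
E
python3 nxt.py .108 .002 1| sed 's/np.float64(\([-0-9.]*\))/\1/g'
```

```text
cur [ 0.5738 -0.0494  0.116 ] [-90.  -0. -40.] F [-1.1 -0.9 -0.5] t 8.8667 w 0.011888307421010876
cur [ 0.5735 -0.0493  0.116 ] [-90.    0.  -40.1] F [-0.9  0.1 -2. ] t 8.9667 w 0.011682644453932505
(array([ 0.57353314, -0.04927195,  0.11598512]), np.float64(-40.12672530792113))
cur [ 0.5735 -0.0493  0.116 ] [-90.    0.  -40.1] F [-0.9  0.1 -2. ] t 8.9667 w 0.011682644453932505
s 0.128
"offset": [[-0.002, 0.0, -0.0001], [-0.002, 0.0, 0.0], [-0.002, 0.0, 0.0], [-0.002, 0.0, 0.0], [-0.002, 0.0, 0.0], [-0.002, 0.0, 0.0], [-0.002, 0.0, 0.0], [-0.002, 0.0, 0.0], [-0.002, 0.0, 0.0], [-0.002, 0.0, 0.0]] 
"twist": [[0, -1.83, 0], [0, -0.91, 0], [0, 0.0, 0], [0, 0.0, 0], [0, 0.0, 0], [0, 0.0, 0], [0, 0.0, 0], [0, 0.0, 0], [0, 0.0, 0], [0, 0.0, 0]] 
end [ 0.558  -0.0374  0.116 ] -37.42
```

View pics/m1.png

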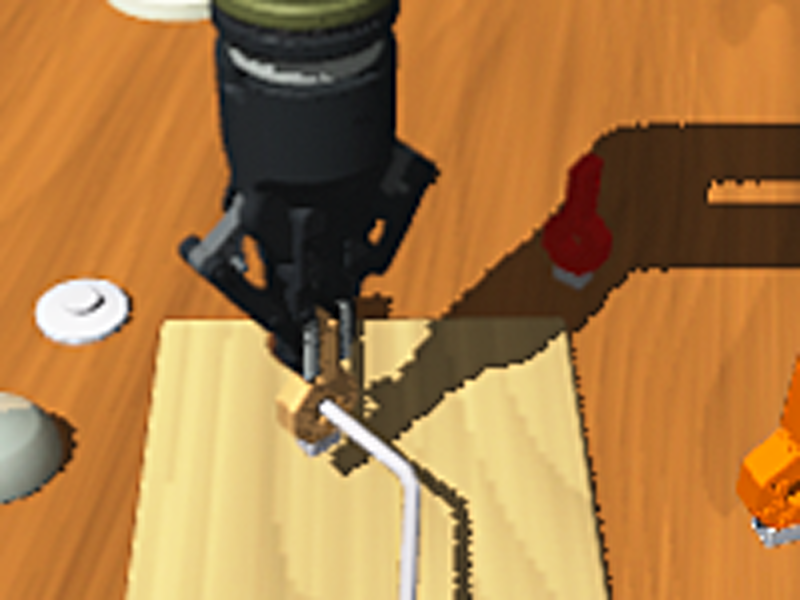

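The ring at (325,405) has passed the first bend and sits square on leg 2, with forces of 2 N or less. Next is leg 2 at 2–3 mm per row.

play_rows(
  offset=[
    [-0.002,0,-0.0001],
    [-0.002,0,0],
    [-0.002,0,0],
    [-0.002,0,0],
    [-0.002,0,0],
    [-0.002,0,0],
    [-0.002,0,0],
    [-0.002,0,0],
    [-0.002,0,0],
    [-0.002,0,0],
  ],
  twist=[
    [0,-1.83,0],
    [0,-0.91,0],
    [0,0,0],
    [0,0,0],
    [0,0,0],
    [0,0,0],
    [0,0,0],
    [0,0,0],
    [0,0,0],
    [0,0,0],
  ],
  fingers=[0.05,0.05,0.05,0.05,0.05,0.05,0.05,0.05,0.05,0.05],
)

```text
time_s: 9.8
eef_pos: [0.5579, -0.0372, 0.116]
tool_rot: [-1.571, -0.0, -0.654]
ft_force: [0.6, 0.3, -1.2]
width: 0.0118
```

play_rows(
  offset=[
    [-0.003,0,0],
    [-0.003,0,0],
    [-0.003,0,0],
    [-0.003,0,0],
    [-0.003,0,0],
    [-0.003,0,0],
    [-0.003,0,0],
    [-0.003,0,0],
    [-0.003,0,0],
    [-0.002,0,0],
  ],
  twist=[
    [0,0,0],
    [0,0,0],
    [0,0,0],
    [0,0,0],
    [0,0,0],
    [0,0,0],
    [0,0,0],
    [0,0,0],
    [0,0,0],
    [0,0,0],
  ],
  fingers=[0.05,0.05,0.05,0.05,0.05,0.05,0.05,0.05,0.05,0.05],
)

```text
time_s: 10.63
eef_pos: [0.5346, -0.0194, 0.116]
tool_rot: [-1.571, 0.0, -0.654]
ft_force: [0.6, 0.3, -1.0]
width: 0.0116
```

```bash
python3 nxt.py .157 .002 3| sed 's/np.float64(\([-0-9.]*\))/\1/g'
```

```text
cur [ 0.5346 -0.0194  0.116 ] [-90.    0.  -37.4] F [ 0.6  0.3 -1. ] t 10.6333 w 0.011623413204968727
s 0.177
"offset": [[-0.002, 0.0, 0.0], [-0.002, 0.0, 0.0], [-0.002, 0.0, 0.0], [-0.002, 0.0, 0.0], [-0.002, 0.0, 0.0], [-0.002, 0.0, 0.0], [-0.0019, 0.0, 0.0], [-0.002, 0.0, 0.0001], [-0.0019, 0.0, 0.0], [-0.002, 0.0, 0.0001]] 
"twist": [[0, -0.0, 0], [0, -0.0, 0], [0, -0.0, 0], [0, 2.72, 0], [0, 2.76, 0], [0, 2.79, 0], [0, 2.82, 0], [0, 2.82, 0], [0, 2.82, 0], [0, 5.09, 0]] 
end [ 0.5208 -0.0062  0.116 ] -59.25
s 0.197
"offset": [[-0.0019, 0.0, 0.0001], [-0.002, 0.0, 0.0001], [-0.002, 0.0, 0.0], [-0.002, 0.0, 0.0001], [-0.0019, 0.0, 0.0], [-0.002, 0.0, 0.0001], [-0.002, 0.0, 0.0001], [-0.002, 0.0, 0.0001], [-0.002, 0.0, 0.0], [-0.002, 0.0, 0.0]] 
"twist": [[0, 5.12, 0], [0, 5.05, 0], [0, 2.37, 0], [0, 2.37, 0], [0, 2.36, 0], [0, 2.36, 0], [0, 2.33, 0], [0, 2.31, 0], [0, -0.0, 0], [0, -0.0, 0]] 
end [0.5161 0.0129 0.116 ] -83.52
s 0.217
"offset": [[-0.002, 0.0, 0.0], [-0.002, 0.0, 0.0], [-0.002, 0.0, 0.0], [-0.002, 0.0, 0.0], [-0.002, 0.0, 0.0], [-0.002, 0.0, 0.0], [-0.002, 0.0, 0.0], [-0.002, 0.0, 0.0], [-0.002, 0.0, 0.0], [-0.002, 0.0, 0.0]] 
"twist": [[0, -0.0, 0], [0, -0.0, 0], [0, -0.0, 0], [0, -0.0, 0], [0, -0.0, 0], [0, -0.0, 0], [0, -0.0, 0], [0, -0.0, 0], [0, -0.0, 0], [0, -0.0, 0]] 
end [0.5138 0.0328 0.116 ] -83.52
```

play_rows(
  offset=[
    [-0.002,0,0],
    [-0.002,0,0],
    [-0.002,0,0],
    [-0.002,0,0],
    [-0.002,0,0],
    [-0.002,0,0],
    [-0.0019,0,0],
    [-0.002,0,0.0001],
    [-0.0019,0,0],
    [-0.002,0,0.0001],
  ],
  twist=[
    [0,0,0],
    [0,0,0],
    [0,0,0],
    [0,2.72,0],
    [0,2.76,0],
    [0,2.79,0],
    [0,2.82,0],
    [0,2.82,0],
    [0,2.82,0],
    [0,5.09,0],
  ],
  fingers=[0.05,0.05,0.05,0.05,0.05,0.05,0.05,0.05,0.05,0.05],
)

```text
time_s: 11.47
eef_pos: [0.5207, -0.006, 0.116]
tool_rot: [-1.571, -0.0, -1.037]
ft_force: [0.1, -0.3, 0.2]
width: 0.0117
```

play_rows(
  offset=[
    [-0.0019,0,0.0001],
    [-0.002,0,0.0001],
    [-0.002,0,0],
    [-0.002,0,0.0001],
    [-0.0019,0,0],
    [-0.002,0,0.0001],
    [-0.002,0,0.0001],
    [-0.002,0,0.0001],
    [-0.002,0,0],
    [-0.002,0,0],
  ],
  twist=[
    [0,5.12,0],
    [0,5.05,0],
    [0,2.37,0],
    [0,2.37,0],
    [0,2.36,0],
    [0,2.36,0],
    [0,2.33,0],
    [0,2.31,0],
    [0,0,0],
    [0,0,0],
  ],
  fingers=[0.05,0.05,0.05,0.05,0.05,0.05,0.05,0.05,0.05,0.05],
)

```text
time_s: 12.3
eef_pos: [0.5161, 0.0131, 0.116]
tool_rot: [-1.571, -0.0, -1.457]
ft_force: [-0.1, -1.2, -0.7]
width: 0.0116
```

play_rows(
  offset=[
    [-0.003,0,0],
    [-0.003,0,0],
    [-0.003,0,0],
    [-0.003,0,0],
    [-0.003,0,0],
    [-0.003,0,0],
    [-0.003,0,0],
    [-0.003,0,0],
    [-0.003,0,0],
    [-0.003,0,0],
  ],
  twist=[
    [0,0,0],
    [0,0,0],
    [0,0,0],
    [0,0,0],
    [0,0,0],
    [0,0,0],
    [0,0,0],
    [0,0,0],
    [0,0,0],
    [0,0,0],
  ],
  fingers=[0.05,0.05,0.05,0.05,0.05,0.05,0.05,0.05,0.05,0.05],
)

```text
time_s: 13.13
eef_pos: [0.5127, 0.0431, 0.116]
tool_rot: [-1.571, -0.0, -1.458]
ft_force: [0.1, -0.1, -0.7]
width: 0.0117
```

play_rows(
  offset=[
    [-0.003,0,0],
    [-0.003,0,0],
    [-0.003,0,0],
    [-0.003,0,0],
    [-0.003,0,0],
    [-0.003,0,0],
    [-0.003,0,0],
    [-0.002,0,0],
    [0,0,0],
    [0,0,0],
  ],
  twist=[
    [0,0,0],
    [0,0,0],
    [0,0,0],
    [0,0,0],
    [0,0,0],
    [0,0,0],
    [0,0,0],
    [0,0,0],
    [0,0,0],
    [0,0,0],
  ],
  fingers=[0.05,0.05,0.05,0.05,0.05,0.05,0.05,0.05,0.05,0.05],
)

```text
time_s: 13.97
eef_pos: [0.5101, 0.0658, 0.116]
tool_rot: [-1.571, -0.0, -1.458]
ft_force: [-0.0, 0.4, -1.6]
width: 0.0116
```

```bash
python3 - <<'E'
from slide import *
p,y=cur(); print('expected',pose(.250))
c=cap('side'); cv2.imwrite('pics/m2.png',cv2.resize(c['frame'][190:330,220:400],None,fx=4.2,fy=4.2,interpolation=cv2.INTER_CUBIC))
E
```

```text
cur [0.5101 0.0658 0.116 ] [-90.   -0.  -83.5] F [-0.   0.4 -1.6] t 13.9667 w 0.011621400679987777
expected (array([0.51009755, 0.06554117, 0.116     ]), np.float64(-83.51499049827277))
```

View pics/m2.png

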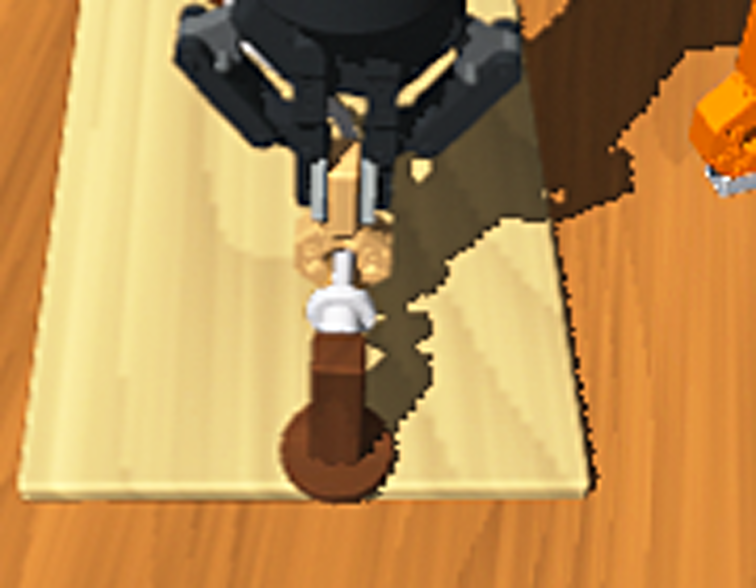

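The ring is on leg 3 at (343,245), just before the plunger head at (340,300), with force under 2 N. Approach and press slowly, 1 mm per row.

play_rows(
  offset=[
    [-0.002,0,0],
    [-0.002,0,0],
    [-0.002,0,0],
    [-0.002,0,0],
    [-0.002,0,0],
    [-0.002,0,0],
    [-0.002,0,0],
    [-0.002,0,0],
    [-0.001,0,0],
    [-0.001,0,0],
  ],
  twist=[
    [0,0,0],
    [0,0,0],
    [0,0,0],
    [0,0,0],
    [0,0,0],
    [0,0,0],
    [0,0,0],
    [0,0,0],
    [0,0,0],
    [0,0,0],
  ],
  fingers=[0.05,0.05,0.05,0.05,0.05,0.05,0.05,0.05,0.05,0.05],
)

```text
time_s: 14.85
eef_pos: [0.5081, 0.0837, 0.116]
tool_rot: [-1.571, 0.0, -1.458]
ft_force: [-0.0, 0.4, -0.9]
width: 0.0116
```

play_rows(
  offset=[
    [-0.001,0,0],
    [-0.001,0,0],
    [-0.001,0,0],
    [-0.001,0,0],
    [-0.001,0,0],
    [-0.001,0,0],
  ],
  twist=[
    [0,0,0],
    [0,0,0],
    [0,0,0],
    [0,0,0],
    [0,0,0],
    [0,0,0],
  ],
  fingers=[0.05,0.05,0.05,0.05,0.05,0.05],
)

```text
time_s: 15.35
eef_pos: [0.5075, 0.089, 0.116]
tool_rot: [-1.571, -0.001, -1.458]
ft_force: [-0.6, -4.7, -1.0]
width: 0.0116
```

play_rows(
  offset=[
    [-0.001,0,0],
    [-0.001,0,0],
    [-0.001,0,0],
    [-0.001,0,0],
    [-0.001,0,0],
    [-0.001,0,0],
  ],
  twist=[
    [0,0,0],
    [0,0,0],
    [0,0,0],
    [0,0,0],
    [0,0,0],
    [0,0,0],
  ],
  fingers=[0.05,0.05,0.05,0.05,0.05,0.05],
)

```text
time_s: 15.85
eef_pos: [0.5067, 0.0954, 0.116]
tool_rot: [-1.571, -0.0, -1.458]
ft_force: [0.1, -5.1, -1.3]
width: 0.0117
```

play_rows(
  offset=[
    [-0.0005,0,0],
    [-0.0005,0,0],
    [-0.0005,0,0],
  ],
  twist=[
    [0,0,0],
    [0,0,0],
    [0,0,0],
  ],
  fingers=[0.05,0.05,0.05],
)

```text
time_s: 16.1
eef_pos: [0.5065, 0.097, 0.116]
tool_rot: [-1.571, -0.0, -1.458]
ft_force: [0.6, -3.7, -1.2]
width: 0.0114
```

play_rows(
  offset=[
    [-0.0005,0,0],
    [-0.0005,0,0],
  ],
  twist=[
    [0,0,0],
    [0,0,0],
  ],
  fingers=[0.05,0.05],
)

```text
time_s: 16.27
eef_pos: [0.5064, 0.098, 0.116]
tool_rot: [-1.571, 0.0, -1.458]
ft_force: [0.0, -3.9, -1.0]
width: 0.0117
```

play_rows(
  offset=[
    [-0.0005,0,0],
    [-0.0005,0,0],
  ],
  twist=[
    [0,0,0],
    [0,0,0],
  ],
  fingers=[0.05,0.05],
)

```text
time_s: 16.43
eef_pos: [0.5063, 0.099, 0.116]
tool_rot: [-1.571, 0.0, -1.458]
ft_force: [0.1, -4.5, -0.7]
width: 0.0119
```

play_rows(
  offset=[
    [-0.0005,0,0],
    [0,0,0],
  ],
  twist=[
    [0,0,0],
    [0,0,0],
  ],
  fingers=[0.05,0.05],
)

```text
time_s: 16.6
eef_pos: [0.5062, 0.0995, 0.116]
tool_rot: [-1.571, 0.0, -1.458]
ft_force: [-0.0, -3.1, -0.4]
width: 0.0116
```

play_rows(
  offset=[
    [-0.0005,0,0],
    [0,0,0],
  ],
  twist=[
    [0,0,0],
    [0,0,0],
  ],
  fingers=[0.05,0.05],
)

```text
time_s: 16.77
eef_pos: [0.5061, 0.1, 0.116]
tool_rot: [-1.571, 0.0, -1.458]
ft_force: [-0.4, -4.4, -0.2]
width: 0.0114
```

play_rows(
  offset=[
    [-0.0005,0,0],
    [0,0,0],
  ],
  twist=[
    [0,0,0],
    [0,0,0],
  ],
  fingers=[0.05,0.05],
)

```text
time_s: 16.93
eef_pos: [0.5061, 0.1005, 0.116]
tool_rot: [-1.571, 0.0, -1.458]
ft_force: [0.3, -4.6, 0.5]
width: 0.0115
```

play_rows(
  offset=[
    [-0.0005,0,0],
    [0,0,0],
  ],
  twist=[
    [0,0,0],
    [0,0,0],
  ],
  fingers=[0.05,0.05],
)

```text
time_s: 17.1
eef_pos: [0.506, 0.1009, 0.116]
tool_rot: [-1.571, -0.0, -1.458]
ft_force: [-1.6, -3.7, 0.7]
width: 0.0121
```

play_rows(
  offset=[
    [-0.0005,0,0],
    [0,0,0],
  ],
  twist=[
    [0,0,0],
    [0,0,0],
  ],
  fingers=[0.05,0.05],
)

```text
time_s: 17.27
eef_pos: [0.506, 0.101, 0.116]
tool_rot: [-1.571, -0.001, -1.458]
ft_force: [-0.2, -5.4, -0.7]
width: 0.0115
```

play_rows(
  offset=[
    [-0.0005,0,0],
    [0,0,0],
  ],
  twist=[
    [0,0,0],
    [0,0,0],
  ],
  fingers=[0.05,0.05],
)

```text
time_s: 17.43
eef_pos: [0.506, 0.1012, 0.116]
tool_rot: [-1.571, -0.001, -1.458]
ft_force: [-0.3, -6.7, -0.3]
width: 0.0114
```

```bash
python3 - <<'E'
from slide import *
p,y=cur()
c=cap('side'); a=cv2.resize(c['frame'][215:310,265:345],None,fx=5,fy=5,interpolation=cv2.INTER_CUBIC)
c2=cap('scene'); d=cv2.resize(c2['frame'][205:300,295:375],None,fx=5,fy=5,interpolation=cv2.INTER_CUBIC)
cv2.imwrite('pics/m3.png',np.hstack([a,d]))
E
```

```text
cur [0.506  0.1012 0.116 ] [-90.   -0.1 -83.5] F [-0.3 -6.7 -0.3] t 17.4333 w 0.011435515302779614
```

View pics/m3.png

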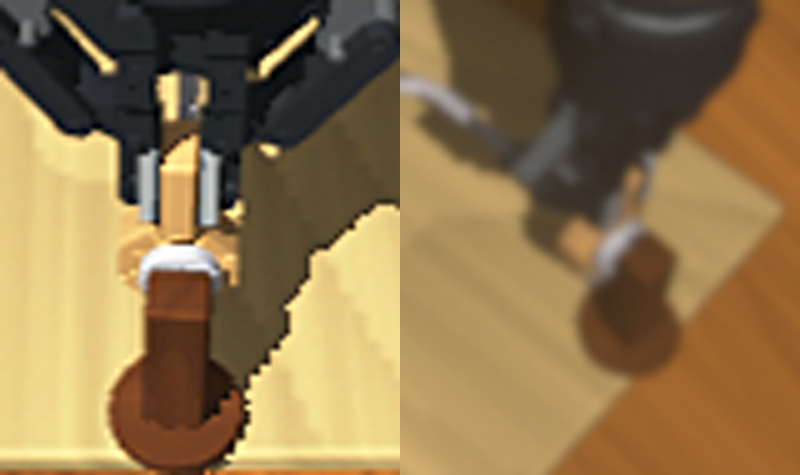

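The head at (180,265) is now close to the post. The motion stalls while the force rises (3.7, 5.4, 6.7 N), which points to the hard stop. A little more to confirm.

play_rows(
  offset=[
    [-0.0005,0,0],
    [-0.0005,0,0],
    [0,0,0],
    [0,0,0],
  ],
  twist=[
    [0,0,0],
    [0,0,0],
    [0,0,0],
    [0,0,0],
  ],
  fingers=[0.05,0.05,0.05,0.05],
)

```text
time_s: 17.87
eef_pos: [0.5059, 0.1017, 0.116]
tool_rot: [-1.571, -0.002, -1.457]
ft_force: [-1.0, -9.6, 0.5]
width: 0.0115
```

play_rows(
  offset=[
    [-0.0005,0,0],
    [-0.0005,0,0],
    [0,0,0],
    [0,0,0],
  ],
  twist=[
    [0,0,0],
    [0,0,0],
    [0,0,0],
    [0,0,0],
  ],
  fingers=[0.05,0.05,0.05,0.05],
)

```text
time_s: 18.2
eef_pos: [0.5058, 0.1026, 0.1161]
tool_rot: [-1.571, -0.002, -1.457]
ft_force: [-0.2, -8.4, 1.8]
width: 0.0121
```

The force peaked near 9.6 N and then eased, with the pads slipping slightly, so the plunger is on its stop. I'll relieve the push, lower the ring to hang on the wire, and open.

play_rows(
  offset=[
    [0.0005,0,0],
    [0.0005,0,0],
    [0.0005,0,0],
    [0.0005,0.001,0],
    [0,0.001,0],
    [0,0.001,0],
    [0,0.0005,0],
    [0,0,0],
  ],
  twist=[
    [0,0,0],
    [0,0,0],
    [0,0,0],
    [0,0,0],
    [0,0,0],
    [0,0,0],
    [0,0,0],
    [0,0,0],
  ],
  fingers=[0.05,0.05,0.05,0.05,0.05,0.05,0.05,0.05],
)

```text
time_s: 18.87
eef_pos: [0.5064, 0.1022, 0.1125]
tool_rot: [-1.57, 0.0, -1.458]
ft_force: [1.1, -1.2, -0.1]
width: 0.0114
```

play_rows(
  offset=[
    [0,0,0],
    [0,0,0],
    [0,0,0],
    [0,0,0],
    [0,0,0],
    [0,0,0],
    [0,0,0],
    [0,0,0],
    [0,0,0],
    [0,0,0],
  ],
  twist=[
    [0,0,0],
    [0,0,0],
    [0,0,0],
    [0,0,0],
    [0,0,0],
    [0,0,0],
    [0,0,0],
    [0,0,0],
    [0,0,0],
    [0,0,0],
  ],
  fingers=[0.18,0.22,0.26,0.3,0.35,0.4,0.45,0.5,0.5,0.5],
)

```text
time_s: 19.7
eef_pos: [0.506, 0.1019, 0.1125]
tool_rot: [-1.571, 0.0, -1.458]
ft_force: [0.4, 0.0, -0.1]
width: 0.0427
```

```bash
python3 - <<'E'
from slide import *
p,y=cur()
c=cap('side'); a=cv2.resize(c['frame'][215:310,265:345],None,fx=5,fy=5,interpolation=cv2.INTER_CUBIC)
c2=cap('scene'); d=cv2.resize(c2['frame'][205:300,295:375],None,fx=5,fy=5,interpolation=cv2.INTER_CUBIC)
cv2.imwrite('pics/m4.png',np.hstack([a,d]))
E
```

```text
cur [0.506  0.1019 0.1125] [-90.    0.  -83.5] F [ 0.4  0.  -0.1] t 19.7 w 0.04271037837560441
```

View pics/m4.png

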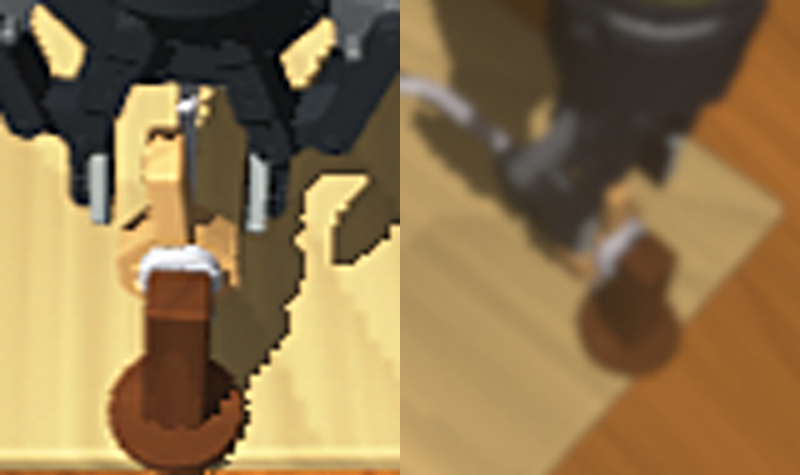

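The ring is released against the plunger, with the grip leaning a little at (163,165). Lift clear and look again.

play_rows(
  offset=[
    [0,-0.005,0],
    [0,-0.01,0],
    [0,-0.015,0],
    [0,-0.02,0],
    [0,-0.02,0],
    [0,-0.02,0],
    [0,-0.02,0],
    [0,-0.02,0],
    [0,-0.01,0],
    [0,0,0],
  ],
  twist=[
    [0,0,0],
    [0,0,0],
    [0,0,0],
    [0,0,0],
    [0,0,0],
    [0,0,0],
    [0,0,0],
    [0,0,0],
    [0,0,0],
    [0,0,0],
  ],
  fingers=[0.6,0.6,0.6,0.6,0.6,0.6,0.6,0.6,0.6,0.6],
)

```text
time_s: 20.63
eef_pos: [0.5078, 0.1021, 0.2559]
tool_rot: [-1.564, 0.0, -1.458]
ft_force: [-0.3, -0.1, 0.2]
width: 0.051
```

play_rows(
  offset=[
    [0.03,0,0],
    [0.03,0,0],
    [0.03,0,0],
    [0,0,0],
    [0,0,0],
    [0,0,0],
    [0,0,0],
    [0,0,0],
    [0,0,0],
    [0,0,0],
  ],
  twist=[
    [0,0,0],
    [0,0,0],
    [0,0,0],
    [0,0,0],
    [0,0,0],
    [0,0,0],
    [0,0,0],
    [0,0,0],
    [0,0,0],
    [0,0,0],
  ],
  fingers=[0.6,0.6,0.6,0.6,0.6,0.6,0.6,0.6,0.6,0.6],
)

```text
time_s: 21.47
eef_pos: [0.516, 0.0133, 0.2525]
tool_rot: [-1.571, 0.0, -1.457]
ft_force: [0.5, 0.0, -0.2]
width: 0.0512
```

```bash
python3 - <<'E'
from slide import *
p,y=cur(); im=[]
for n,(r,q) in {'side':(215,265),'scene':(205,295)}.items():
    c=cap(n); f=cv2.resize(c['frame'][r:r+95,q:q+80],None,fx=5,fy=5,interpolation=cv2.INTER_CUBIC)
    P=[]
    w=b2w(wire(*b[3:]),b[:3]); u=(w[5]-w[4])/.115
    for s,z in [(.100,.131),(.100,.074),(.107,.092)]:  # expected block top, hole centre at home; head front top at home
        h=w[4]+u*s; h[2]=z; P.append(h)
    for pt in proj(c,np.array(P)): cv2.circle(f,(int((pt[1]-q)*5),int((pt[0]-r)*5)),3,(255,0,255),1)
    im.append(f); print(n,[(o['pixel'],o['p']) for o in nets.boxes_of(n,'plunger')],[(np.round(o['pixel']),o['p']) for o in nets.boxes_of(n,'runner')][:4])
    for th in ['switch_board','glass_dome','spinner_coin','bumpy_disc']: print(th,[np.round(o['pixel']).tolist() for o in nets.boxes_of(n,th)][:1])
cv2.imwrite('pics/m5.png',np.hstack(im))
c=cap('wrist'); g=proj(c,np.array(P))[0].astype(int); print('wrist px',g)
r0,c0=max(g[0]-60,0),max(g[1]-70,0)
f=cv2.resize(c['frame'][r0:r0+120,c0:c0+140],None,fx=5,fy=5,interpolation=cv2.INTER_CUBIC)
for pt in proj(c,np.array(P)): cv2.circle(f,(int((pt[1]-c0)*5),int((pt[0]-r0)*5)),3,(255,0,255),1)
cv2.imwrite('pics/m6.png',f)
E
```

```text
cur [0.516  0.0133 0.2525] [-90.    0.  -83.5] F [ 0.5  0.  -0.2] t 21.4667 w 0.051233891741451355
side [([266.8, 297.7], 0.58)] [(array([260., 298.]), 0.77), (array([213., 402.]), 0.76), (array([213., 199.]), 0.71), (array([149., 289.]), 0.58)]
switch_board []
glass_dome [[211.0, 201.0]]
spinner_coin [[178.0, 220.0]]
bumpy_disc [[258.0, 177.0]]
scene [] [(array([154., 257.]), 0.8), (array([170., 208.]), 0.69), (array([170., 340.]), 0.64), (array([250., 333.]), 0.55)]
switch_board [[372.0, 277.0]]
glass_dome [[277.0, 209.0]]
spinner_coin [[240.0, 184.0]]
bumpy_disc []
wrist px [103 269]
```

View pics/m5.png

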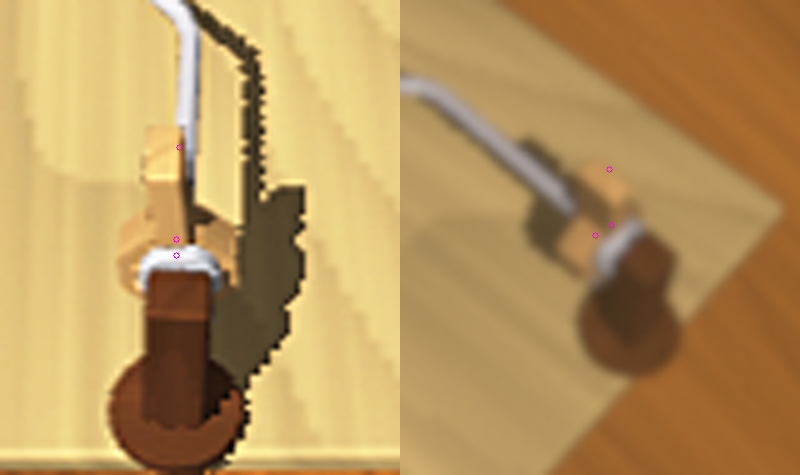

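```bash
python3 - <<'E'
from slide import *
cs_,cc,cw=cap('side'),cap('scene'),cap('wrist')
w=b2w(wire(*b[3:]),b[:3]); u=(w[5]-w[4])/.115; v=np.array([-u[1],u[0],0])
T=tri([ray(cs_,(245.6,297)),ray(cc,(240.6,336))]); d=T-w[4]; print('block top: along',d@u,'side',d@v,'z',T[2])
for lat in (-.009,.009):
    S=np.arange(.08,.14,.002); P=np.array([w[4]+u*s+v*lat for s in S]); P[:,2]=.0885
    q=proj(cw,P); hsv=cv2.cvtColor(cw['frame'],cv2.COLOR_BGR2HSV)
    print(lat,[(int(round(s*1000)),*hsv[int(a),int(c)][1:].tolist()) for s,(a,c) in zip(S,q) if 0<=a<420])
E
```

```text
block top: along 0.1028420641650244 side -0.00570706492715558 z 0.1323071085523226
-0.009 [(80, 87, 181), (82, 89, 180), (84, 89, 181), (86, 87, 181), (88, 86, 177), (90, 106, 130), (92, 105, 180), (94, 103, 196), (96, 103, 196), (98, 100, 198), (100, 103, 198), (102, 103, 195), (104, 101, 195), (106, 99, 203), (108, 102, 207), (110, 101, 208), (112, 101, 208), (114, 106, 194), (116, 128, 98), (118, 150, 100), (120, 143, 109), (122, 144, 108), (124, 134, 110), (126, 141, 107), (128, 141, 105), (130, 149, 103), (132, 146, 110), (134, 151, 152), (136, 149, 163), (138, 149, 161), (140, 148, 162)]
0.009 [(80, 98, 101), (82, 102, 103), (84, 98, 102), (86, 94, 103), (88, 88, 102), (90, 88, 101), (92, 102, 95), (94, 109, 98), (96, 113, 97), (98, 103, 104), (100, 113, 133), (102, 116, 145), (104, 115, 149), (106, 86, 143), (108, 11, 139), (110, 13, 142), (112, 22, 118), (114, 121, 74), (116, 131, 82), (118, 140, 93), (120, 140, 100), (122, 141, 105), (124, 148, 100), (126, 155, 97), (128, 138, 98), (130, 133, 102), (132, 144, 99), (134, 153, 140), (136, 152, 159), (138, 145, 160), (140, 153, 157)]
```

The wrist image puts the plunger head from 107 to about 113 mm along leg 3, which is exactly home. The ring is against it with a lean of about 6°. The arm is clear, so I'm handing in.

```bash
python3 -c "
from cell import env; print(env.finish_job())"
```

```text
the job is handed in; nothing more can be done
None
```

The ring is at the far end with the plunger pressed home, and the job is handed in at about 22 s of robot time; no verdict was reported.

I found the board, wire and bends from three camera views. I gripped the beech ring by its block, lifted it 4 mm so the wire sat centred in the hole, and slid it round both bends. The readings taken along the way showed 2 N or less, though forces between readings were not seen. I pressed the plunger at about 4–5 N until the motion stalled and the force reached 9.6 N. Then I eased off, lowered the ring, let go and moved the arm clear.

**Last checks**
- **Plunger:** the head lies 107 to about 113 mm along leg 3, which is its fully home position.
- **Ring:** it rests against the head and had not moved visibly between two pictures after release. It leans about 6° sideways, against the 20° allowed.
- **Arm:** it touches nothing; the force reading is about zero.
- **Bystanders:** the pixels found agree with the start to within about 4. The networks missed the switch board in the side view and the bumpy disc in the scene view, but each was found in the other view.
- **Not viewed:** I could not look at the final wrist picture because the picture limit was reached, so I checked the plunger numerically from a fresh wrist capture.

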